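# Flip the status flag of a finished dental job

## Task

The job whose tooth model stands on the tall layered base is finished: with a fingertip, push the hinged flag beside it up and over its pivot, away from you, and press it down until it lies flat on the far side, showing its two-bar face. Push it only, do not pinch it or force it hard against its stop, and leave the other station's flag, both models, the white pot and the black box where they are.

Things in the scene. Friction and masses are not known exactly. Their poses are not given: they have to be found in the camera images.
- layered_station: Layered station: fixed grey base plate 90 (x) by 200 (y) by 12 mm thick; origin at the centre of its underside, on the worktop; x points away from the robot, y left, z up. At y = +55 mm two aluminium cheeks (78 mm over their outsides, 46 mm along x, up to z = 86 mm) carry the hinged flag; at y = -50 mm stands the layered model.
- layered_pivot (a point): Hinge pivot of the layered flag, on its station at x = 0, y = +55 mm, z = 75 mm; axes as the station's, hinge axis along y.
- layered_flag (a joint): Angle of the layered flag, rad. 0: plate level on the robot's side of the pivot (station -x); pi/2: upright; pi: level on the far side (+x), at its stop. Starts at 0.08 to 0.35. The hinge is stiff: it needs about 0.06 N m (1 N at 60 mm) to turn, and stays where it is left.
- layered_flag_edge (a point): Middle of the free edge of the layered flag's black plate (56 mm wide, 6 mm thick), 80 mm from the pivot; its x axis points to the pivot. The plate overhangs the base by 35 mm, with some 70 mm of air below its edge. One face has a raised disc (up at the start), the other two raised bars.
- stone_station: Stone station: fixed grey base plate 90 (x) by 200 (y) by 12 mm thick; origin at the centre of its underside, on the worktop; x points away from the robot, y left, z up. At y = +55 mm two aluminium cheeks (78 mm over their outsides, 46 mm along x, up to z = 86 mm) carry the hinged flag; at y = -50 mm stands the low stone model.
- stone_pivot (a point): Hinge pivot of the stone flag, on its station at x = 0, y = +55 mm, z = 75 mm; axes as the station's, hinge axis along y.
- stone_flag (a joint): Angle of the stone flag, rad. 0: plate level on the robot's side of the pivot (station -x); pi/2: upright; pi: level on the far side (+x), at its stop. Starts at 0.08 to 0.35. The hinge is stiff: it needs about 0.06 N m (1 N at 60 mm) to turn, and stays where it is left.
- stone_flag_edge (a point): Middle of the free edge of the stone flag's black plate (56 mm wide, 6 mm thick), 80 mm from the pivot; its x axis points to the pivot. The plate overhangs the base by 35 mm, with some 70 mm of air below its edge. One face has a raised disc (up at the start), the other two raised bars.
- layered_model: Tooth model on a tall base of blue, white and black layers, about 66 x 76 x 64 mm, loose on its station; origin at the centre of its underside.
- stone_model: Low tan stone tooth model, about 56 x 63 x 27 mm, loose on the other station; origin at the centre of its underside.
- white_pot: White lidded pot, 48 mm across, 49 mm high, loose on the worktop; origin at the centre of its underside.
- mandrel_box: Small black box, 28 x 56 x 22 mm, loose on the worktop; origin at the centre of its underside.
Things that resemble listed ones, but are neither listed nor needed, are in the scene too. What is shaped like the layered_model but yellow is not meant.

How it is judged:
By the outcome, as a careful person would: the job done as asked, in the order asked, and still so for the second after the job is handed in, with the robot touching nothing.
It also fails if it takes over 42 s, if anything falls off the work surface, if the arm or the gripper's body presses on something with over 40 N, if the wrist force passes 120 N, or if a joint passes its speed limit or range.

## Robot

A 6-joint arm with a two-finger parallel gripper is mounted at the origin on a cart in front of the work surface, level with it; the furniture and walls round the work are solid. World frame = base frame: x ahead of the robot, y to its left, z up, the work surface at z = 0. Lengths are in mm, angles in degrees, forces in N, time in s.
With the tool pointing down it reaches from about 325 to 925 mm from the base axis. Payload 3.1 kg.
Tool frame: the origin (TCP) lies at the very end of the fingers, on their centre line; the grasp point (between the pads) lies grasp_offset behind it (grasp_offset is the distance from the TCP to the grasp point, in mm); z points along the fingers, x is the direction in which the jaws open and shut, and the axes are right-handed (so a half turn about z gives the same grasp; the last joint's range is limited). The gripper opens to 85 mm and grips with 20 to 120 N. Pads are 22 mm wide; open, the fingers measure 114 mm over their backs; the gripper's body (76 mm by 85 mm) begins 54 mm behind the grasp point. The pads swing forward as they close: fully open they stand 13 mm farther back than shut.
Start: joints at [-76.845, 12.427, 92.441, -0, 75.132, -6.429], TCP at [209.511, -588.85, 231.3] pointing down, gripper open.
Joint ranges: [-157.48, 157.48], [-44.54, 120.13], [17.64, 146.25], [-64.5, 244.5], [7.68, 150.69], [-147.95, 147.95]. Speed limits (degrees/s): [159.86, 159.86, 180, 180, 180, 180].

## Interface

Orientations are given as [roll, pitch, yaw] about the fixed x, y, z axes, in that order (R = Rz(yaw) Ry(pitch) Rx(roll)).
In Python, from station import * gives the robot as it stands. Calls block until the motion is done:
- goto(position, orientation): joint-space move of the TCP to a pose.
- move_l(position, attitude=None, speed=150): straight line of the TCP; attitude=None keeps the orientation; speed is the mean speed in mm/s.
- move_j(angles): joint-space move.
- grip(opening, squeeze=None): finger opening in mm; squeeze is the grip in N (None keeps the last); returns when the fingers have stopped.
- wait(seconds).
- solve_ik(position, orientation): joint angles nearest the present ones, or None.
- get_obs(): the state.
- get_image(name): name is "scene" or "top" or "wrist"; returns the picture (420x560x3 uint8, red, green, blue); there is no depth.
- get_calibration(name): a dict with "fx", "fy", "cx", "cy" (pixels), "R" (3x3) and "t" (3): a world point X has camera coordinates R X + t; the wrist camera has in their place "mount" (4x4, takes a point from camera to tool coordinates, whose origin is the TCP and whose axes are the tool frame's). Camera axes: x right, y down, z forward; pixel columns grow to the right and rows downward; lengths in mm; the calibration is good to about 2 mm. A picture is of the moment at which its call begins: read the wrist's pose just before it. get_calibration takes no time and is no camera call.
A pose or a line that the arm cannot do raises Unreachable and nothing moves.
- sign_off(): hands the job in, once; it reports no verdict.
Trained networks look in the newest picture that a camera, given by its name, has taken for a name from the list of things; names that differ only in an ending like _2 or _b are one class to them, and where a whole thing is asked for, a point or a joint stands for the part that bears it (a point fixed in the world has none). Each returns a list of dicts, best first, with "score" (0 to 1); they miss things now and then, are a little off and sometimes report something else, mostly with a low value. They report only what shows in the picture. A call takes as long as a camera call. They do not tell look-alikes from the thing itself.
- spot_in(name, camera): "extent" ([centre column, centre row, width, height] in pixels, round what is visible of it).
- regions_of(name, camera): "region" (420x560 bool, what is visible of it) and "extent" ([centre column, centre row, width, height] in pixels, round what is visible of it).
The state is a dict: "t": time; "joint_pos": joint angles; "qvel": joint speeds; "effort": joint torques, N m; "tcp_pos": TCP position; "ee_rot": TCP orientation; "wrist_force": force on the tool from outside, world axes, zero at the start; "moment": the same for the moment, N m; "grip_width": finger opening in mm.
Only numpy, scipy, OpenCV 4.12 (cv2) and the standard library are available. Lean on these libraries where they do the work, as an engineer would, in place of code of your own. Each camera call takes 0.05 s, during which the arm holds its last target.

## Working session

There is one attempt and no reset: what is moved stays moved. The work goes in short steps, each a Python script; the robot and the scene stay as the last script left them, time stands still between calls to the robot, and variables do not carry over. Pictures are saved under pics/ and viewed, and the job is handed in when it is done.

```bash
mkdir -p pics; ls; python3 - <<'E'
from station import *
import cv2
for n in ("scene","top"):
    im=get_image(n); cv2.imwrite(f"pics/{n}0.png",im[:,:,::-1])
    c=get_calibration(n); print(n,c)
    for k in ("layered_station","layered_flag_edge","layered_model","stone_model","white_pot","mandrel_box"):
        print(k,[(round(d["score"],2),[round(float(v)) for v in d["extent"]]) for d in spot_in(k,n)])
o=get_obs();print(o)
E
```

```text
pics
scene {'fx': 471.73526368588364, 'fy': 471.73526368588364, 'cx': 276.92659867185847, 'cy': 213.02481683642893, 'R': array([[-0.62069385, -0.78404423, -0.00371399],
       [-0.50734583,  0.40524622, -0.76051016],
       [ 0.59777869, -0.4701597 , -0.64931541]]), 't': array([ 307.97574257,  326.28608365, 1165.82797248])}
layered_station [(0.86, [224, 248, 66, 46]), (0.39, [297, 195, 60, 42])]
layered_flag_edge [(0.67, [296, 197, 60, 34])]
layered_model [(0.86, [314, 221, 19, 30]), (0.81, [231, 227, 26, 29]), (0.55, [176, 285, 26, 20])]
stone_model [(0.47, [307, 185, 21, 14])]
white_pot []
mandrel_box [(0.52, [177, 285, 27, 16])]
top {'fx': 462.66318472544157, 'fy': 462.66318472544157, 'cx': 276.6797359504811, 'cy': 206.2063766407525, 'R': array([[-0.00509987, -0.99978373, -0.02016158],
       [-0.98991081,  0.00790241, -0.14147135],
       [ 0.14160008,  0.01923668, -0.98973702]]), 't': array([  13.11801985,  540.84177796, 1231.16672414])}
layered_station [(0.62, [230, 203, 76, 53]), (0.16, [344, 186, 71, 37])]
layered_flag_edge [(0.97, [208, 214, 27, 36]), (0.57, [228, 203, 82, 55])]
layered_model [(0.89, [245, 192, 26, 28]), (0.74, [326, 241, 30, 27])]
stone_model [(0.94, [362, 180, 22, 18])]
white_pot []
mandrel_box [(0.5, [156, 219, 25, 17])]
{'t': 0.7, 'joint_pos': array([-7.68450768e+01,  1.24239726e+01,  9.24376062e+01,  5.52219585e-04,
        7.51321868e+01, -6.42901559e+00]), 'qvel': array([ 0.05226656,  0.07051147,  0.021797  ,  0.04777623, -0.04498949,
        0.0210807 ]), 'effort': array([-3.59425421e-04, -3.96741021e+01, -3.04162824e+01, -2.13899607e-04,
        7.09938304e-04,  2.93671553e-05]), 'tcp_pos': array([ 209.52149125, -588.88123257,  231.36909296]), 'ee_rot': array([ 1.79999832e+02, -6.25491913e-03, -7.04162029e+01]), 'wrist_force': array([ 1.4384811 , -0.90032499,  0.03693377]), 'moment': array([ 0.02352511, -0.02361283,  0.02025674]), 'grip_width': 85.4667923443914}
```

View pics/scene0.png

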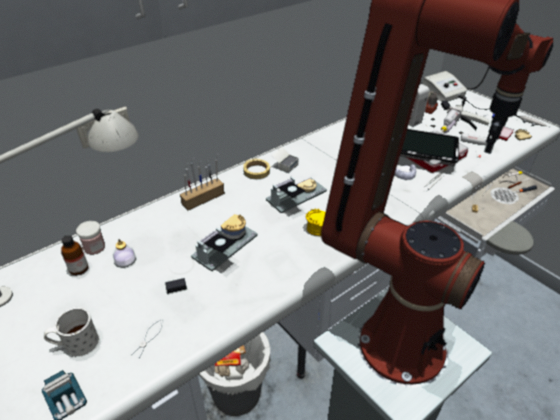

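View pics/top0.png

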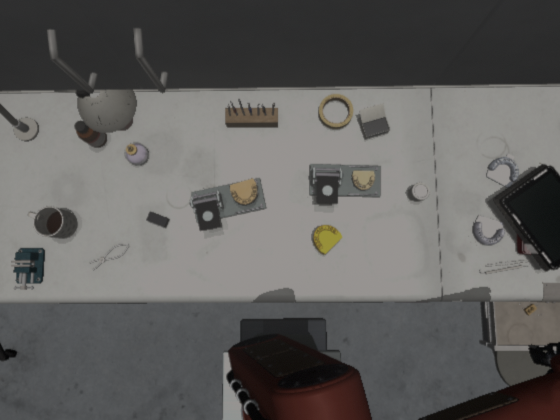

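```bash
python3 -c "
import cv2
a=cv2.imread('pics/top0.png')[150:270,140:400];cv2.imwrite('pics/topc.png',cv2.resize(a,None,fx=3,fy=3,interpolation=3))
a=cv2.imread('pics/scene0.png')[160:310,150:350];cv2.imwrite('pics/scc.png',cv2.resize(a,None,fx=4,fy=4,interpolation=3))"
```

```text
(no output)
```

View pics/topc.png

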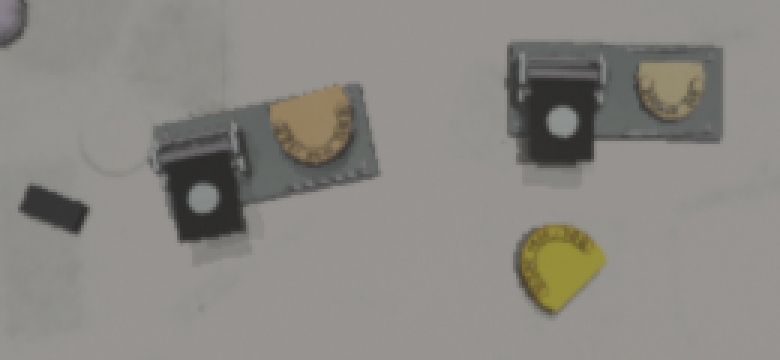

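View pics/scc.png

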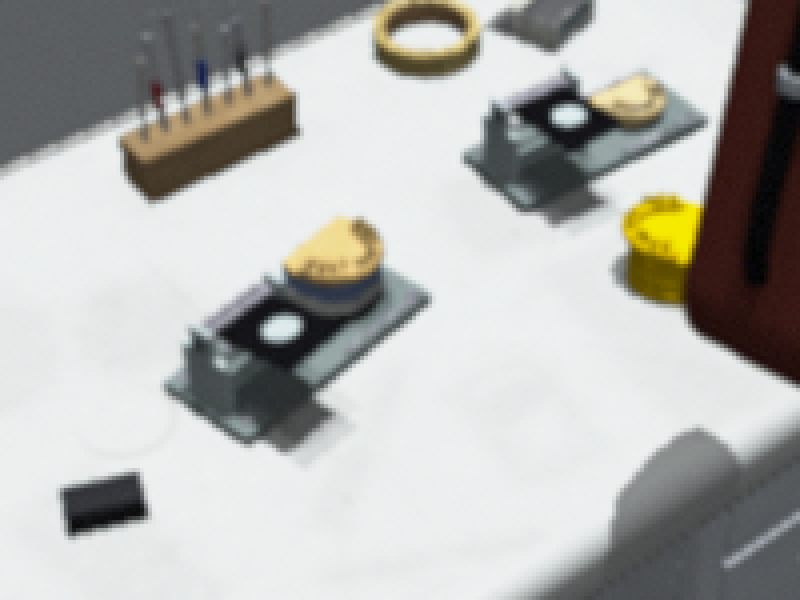

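The layered station is at top (230,203): its model at (245,192) has blue and dark layers in the scene crop. What could be confused with it:
- Stone station at top (344,181), with a low tan model at (362,180).
- Yellow look-alike at top (326,241), with no flag.

I choose the left station, with its flag at top (208,214).

```bash
cat > h.py <<'E'
import numpy as np
from station import *
def ray(c,u,v,z):
    R,t=np.array(c["R"]),np.array(c["t"]); o=-R.T@t
    d=R.T@np.array([(u-c["cx"])/c["fx"],(v-c["cy"])/c["fy"],1]); return o+d*(z-o[2])/d[2]
def proj(c,X):
    p=np.atleast_2d(X)@np.array(c["R"]).T+c["t"]; return np.c_[c["fx"]*p[:,0]/p[:,2]+c["cx"],c["fy"]*p[:,1]/p[:,2]+c["cy"]]
E
python3 - <<'E'
from h import *
c=get_calibration("top")
f=lambda u,v,z:ray(c,140+u/3,150+v/3,z)
FR,NR,FL=f(360,84,12),f(380,176,12),f(152,126,12)
print(FR,NR,FL,np.linalg.norm(FR-NR),np.linalg.norm(FR-FL))
e=FL-FR; print("yaw",np.degrees(np.arctan2(-e[0],e[1])), "centre",(FL+NR)/2)
print("edge",f(180,240,90),f(244,232,90)," hinge-cheek tops",f(150,155,86),f(242,133,86))
print(get_calibration("wrist"))
for p in ("pot",):
  print(ray(c,419,192,49))
E
```

```text
[625.70915416  56.88830968  12.        ] [537.98095658  38.19344574  12.        ] [587.20936722 252.97539151  12.        ] 89.69801886635078 199.83087162439247
yaw 11.108168085849858 centre [562.5951619  145.58441863  12.        ]
edge [472.15141174 209.97593013  90.        ] [478.77343735 153.98274245  90.        ]  hinge-cheek tops [548.14414314 238.75414074  86.        ] [567.19039085 157.36374273  86.        ]
{'fx': 358.1805747317498, 'fy': 358.1805747317498, 'cx': 282.33713879426773, 'cy': 209.3299822941062, 'mount': array([[ 9.99999349e-01, -9.60718908e-04,  6.15043517e-04,
        -7.36805821e-02],
       [ 7.11753451e-04,  9.46828415e-01,  3.21738165e-01,
        -8.36486857e+01],
       [-8.91440616e-04, -3.21737518e-01,  9.46828482e-01,
        -1.42860844e+02],
       [ 0.00000000e+00,  0.00000000e+00,  0.00000000e+00,
         1.00000000e+00]])}
[ 575.32409347 -377.51365695   49.        ]
```

```bash
cat >> h.py <<'E'
from scipy.spatial.transform import Rotation as Rot
S=dict(c=np.array([562.6,145.6]),yaw=11.1)
def W(x,z,y=55.):  # station coords -> world
    a=np.radians(S["yaw"]); return [S["c"][0]+x*np.cos(a)-y*np.sin(a),S["c"][1]+x*np.sin(a)+y*np.cos(a),z]
def att(p,yaw=None):
    a=np.radians(S["yaw"] if yaw is None else yaw); p=np.radians(p)
    z=np.array([np.cos(p)*np.cos(a),np.cos(p)*np.sin(a),-np.sin(p)]); x=np.array([np.sin(a),-np.cos(a),0])
    return Rot.from_matrix(np.c_[x,np.cross(z,x),z]).as_euler("xyz",degrees=True).tolist()
E
python3 - <<'E'
import station; print([d for d in dir(station) if d[0]!='_'], getattr(station,'grasp_offset',None), get_obs()['t'] if 'get_obs' in globals() else '')
from h import *
for x,z,p in [(-200,58,0),(-130,58,10),(-70,58,10),(-70,58,20),(-70,50,30),(-130,58,30),(-60,110,20),(-30,140,30),(0,140,40),(40,120,50),(60,85,60),(-150,250,60),(-100,300,80)]:
    q=solve_ik(W(x,z),att(p)); print(x,z,p,None if q is None else np.round(q,0))
E
```

```text
['Unreachable', 'get_calibration', 'get_image', 'get_obs', 'goto', 'grasp_offset', 'grip', 'move_j', 'move_l', 'regions_of', 'sign_off', 'solve_ik', 'spot_in', 'wait'] 18.700000000000003 
-200 58 0 None
-130 58 10 None
-70 58 10 [ 16.  34. 143. 185.  78. -90.]
-70 58 20 [ 16.  21. 146. 186.  57. -91.]
-70 50 30 [ 16.  12. 145. 186.  37. -93.]
-130 58 30 None
-60 110 20 None
-30 140 30 [ 15.  -5. 143. 191.  18. -98.]
0 140 40 None
40 120 50 [ 14.   4. 125.  -8.  12. 100.]
60 85 60 [ 13.  11. 117.  -3.  22.  95.]
-150 250 60 [ 15. -34. 134.  -3.  50.  95.]
-100 300 80 [ 14. -15. 112.  -0.  72.  93.]
```

```bash
python3 - <<'E'
from h import *
way=[(-65,50),(-60,75),(-62,105),(-35,135),(0,140),(40,120),(60,95),(65,82)]
for yaw in (11,-10,-30,-50,-70,-90):
  for p in (15,30,45,60,75,90):
    r=[]
    for x,z in way:
        q=solve_ik(W(x,z),att(p,yaw)); r.append('  --  ' if q is None else "%4d/%d/%d"%(q[3],q[4],q[5]))
    print(yaw,p,r)
c=get_calibration("top");print("box",ray(c,157,219,22), "tablefront",ray(c,250,302,0))
E
```

```text
11 15 [' 185/68/-90', ' 185/63/-91', '  --  ', ' 185/49/-92', ' 185/47/-92', ' 184/48/-92', ' 184/51/-91', ' 184/53/-91']
11 30 [' 186/36/-93', ' 187/31/-94', ' 189/25/-96', ' 190/19/-98', ' 190/18/-97', ' 187/21/-95', ' 186/24/-94', ' 186/26/-93']
11 45 [' 198/8/-105', '  --  ', '  --  ', '  --  ', '  --  ', '  --  ', '  --  ', '  --  ']
11 60 ['  -5/15/98', '  -4/19/97', '  -3/24/96', '  -3/27/95', '  -2/28/94', '  -2/26/94', '  -3/23/94', '  -3/21/95']
11 75 ['  -1/35/93', '  -1/38/93', '  -1/42/93', '   0/46/93', '   0/47/92', '   0/45/92', '   0/43/92', '   0/42/92']
11 90 ['   0/53/92', '   0/56/92', '   0/59/92', '   0/63/92', '   0/64/92', '   0/64/91', '   0/62/91', '   0/61/91']
-10 15 [' 230/66/-100', ' 231/63/-104', ' 233/60/-108', ' 234/56/-113', ' 233/54/-114', ' 230/54/-113', ' 228/55/-110', ' 227/55/-109']
-10 30 [' 239/43/-115', ' 243/41/-121', '  --  ', '  --  ', '  --  ', '  --  ', '  --  ', ' 242/35/-127']
-10 45 ['  --  ', '  --  ', '  --  ', '  --  ', '  --  ', '  --  ', '  --  ', '  --  ']
-10 60 ['  --  ', '  --  ', ' -30/31/145', ' -27/34/140', ' -26/34/139',
[... 2201 characters left out ...]
', ' -56/106/-133']
-90 30 [' -44/91/-125', ' -44/92/-126', ' -44/94/-128', ' -45/96/-131', ' -46/97/-134', ' -46/97/-135', ' -47/96/-135', ' -47/96/-135']
-90 45 [' -36/80/-130', ' -36/82/-131', ' -36/84/-133', ' -36/87/-136', ' -37/88/-138', ' -37/87/-139', ' -38/86/-138', ' -38/86/-138']
-90 60 [' -28/69/-137', ' -27/71/-139', ' -27/74/-140', ' -27/77/-143', ' -27/78/-144', ' -27/78/-145', ' -27/77/-144', ' -27/76/-144']
-90 75 ['  --  ', '  --  ', '  --  ', '  --  ', '  --  ', '  --  ', '  --  ', '  --  ']
-90 90 ['  --  ', '  --  ', '  --  ', '  --  ', '  --  ', '  --  ', '  --  ', '  --  ']
box [509.96632572 343.37642141  22.        ] tablefront [280.86361938  85.08775027   0.        ]
```

```bash
python3 - <<'E'
from h import *
for y,z,p,x in [(110,260,45,-60),(130,230,45,-60),(150,50,30,-60),(60,50,30,-60),(150,150,30,-60),(150,250,30,-60)]:
    q=solve_ik(W(x,z,y),att(p,-82)); print(y,z,p,None if q is None else np.round(q))
E
```

```text
110 260 45 [  39.   18.   93.  -38.   95. -144.]
130 230 45 [  40.   21.   92.  -37.   94. -141.]
150 50 30 [  45.   44.   87.  -44.   93. -127.]
60 50 30 [  39.   40.   96.  -48.   87. -127.]
150 150 30 [  45.   36.   88.  -44.   99. -132.]
150 250 30 [  45.   28.   87.  -46.  105. -138.]
```

```bash
cat >> h.py <<'E'
def wcam():
    o=get_obs(); c=dict(get_calibration("wrist")); M=np.array(c["mount"])
    T=np.eye(4); T[:3,:3]=Rot.from_euler("xyz",o["ee_rot"],degrees=True).as_matrix(); T[:3,3]=o["tcp_pos"]
    C=np.linalg.inv(T@M); c["R"],c["t"]=C[:3,:3],C[:3,3]; return c
E
python3 - <<'E'
from h import *
import cv2,pickle
q=get_obs()["joint_pos"].copy(); q[0]=40; move_j(list(q)); grip(0,20)
goto(W(-60,230,130),att(45,-82))
c=wcam(); im=get_image("wrist"); cv2.imwrite("pics/w1.png",im[:,:,::-1]); pickle.dump(c,open("w1.pkl","wb"))
o=get_obs(); print(o["t"],o["tcp_pos"],o["grip_width"],o["wrist_force"])
print(proj(c,[W(-45,12,100),W(-45,12,-100),W(45,12,-100),W(45,12,100),W(0,75,55),W(-80,85,55)]))
E
```

```text
7.2417 [478.73730956 261.71199446 230.12752158] -0.12125444040110522 [-1.00158068  0.64096393  0.99818489]
[[267.18303391 308.77642943]
 [261.51436676 149.83995114]
 [190.94776365 153.06748967]
 [179.72905321 313.69618635]
 [214.40252213 249.09312748]
 [300.7416033  240.72586056]]
```

View pics/w1.png

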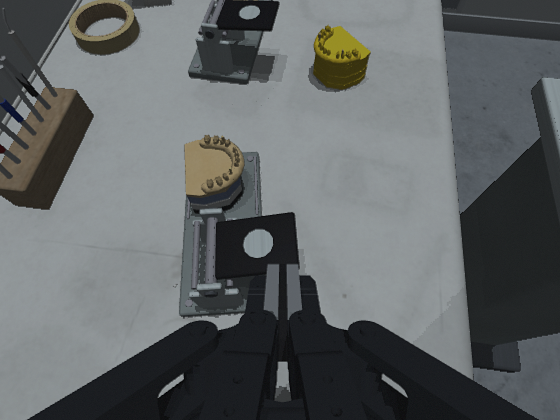

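The projected base corners and pivot fall within 2–3 px of the wrist view: the plate is at (180–260, 150–315) and the flag edge at (297,241). Next I go in from the left, beneath the flag.

```bash
cat >> h.py <<'E'
def arc(deg,d=20.,r=60.,y=52.):
    a=np.radians(deg); p=np.interp(deg,[0,60,160],[25,30,42])
    return W(-r*np.cos(a)-d*np.sin(a),75+r*np.sin(a)-d*np.cos(a),y),att(p,-82)
E
python3 - <<'E'
from h import *
import cv2
for d in range(0,161,20):
    q=solve_ik(*arc(d)); assert q is not None,d
F=lambda:np.round(get_obs()["wrist_force"],1)
move_l(W(-62,150,150),att(25,-82),250); move_l(W(-62,38,150),None,150); print(F())
move_l(W(-62,38,52),None,100); print(F(),get_obs()["t"],get_obs()["tcp_pos"],W(-62,38,52))
im=get_image("wrist"); cv2.imwrite("pics/w2.png",im[:,:,::-1])
im=get_image("scene"); cv2.imwrite("pics/s2.png",cv2.resize(im[140:320,130:370,::-1],None,fx=3,fy=3))
E
```

```text
[ 0.5 -0.4 -0.1]
[ 1.4 -0.2 -0.1] 9.775 [491.9284677  185.25838818  38.02927503] [np.float64(491.7487125731336), np.float64(184.6908566029905), 38]
```

View pics/w2.png

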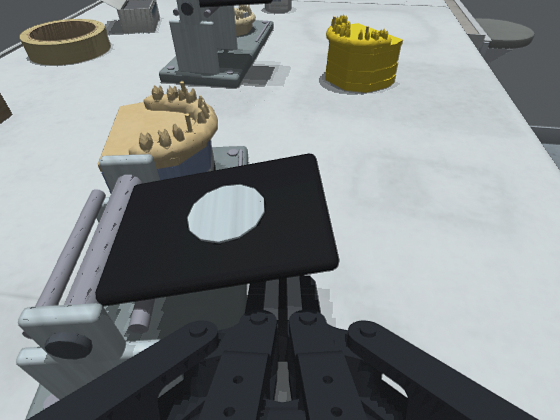

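View pics/s2.png

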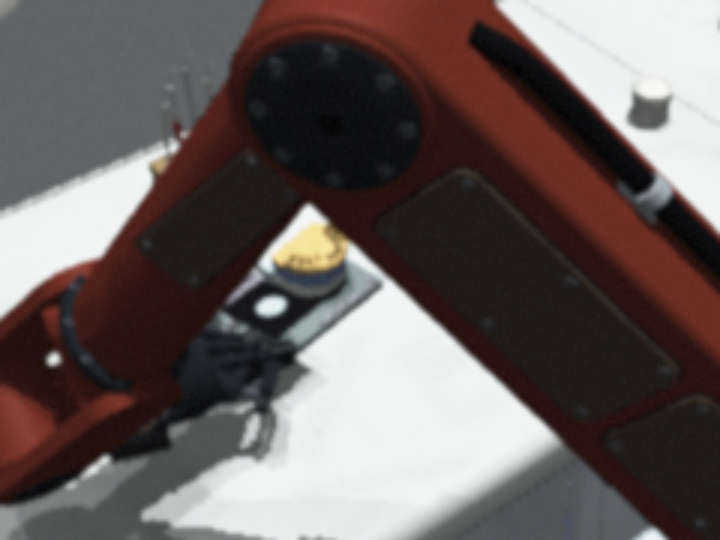

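The finger is under the plate at (280,300) and the plate is clear of the linkage. Next I push along the arc.

```bash
python3 - <<'E'
from h import *
import cv2
for d in (0,15,30,45,60,75,90,105):
    p,a=arc(d); move_l(p,a,90); o=get_obs(); f=o["wrist_force"]; print(d,np.round(f,1),round(o["t"],1))
    if np.linalg.norm(f)>15: print("STOP"); break
im=get_image("wrist"); cv2.imwrite("pics/w3.png",im[:,:,::-1])
E
```

```text
0 [-0.2  0.4  0.9] 10.2
15 [-0.1 -0.1 -1.2] 10.6
30 [0.4 0.1 0. ] 10.9
45 [ 0.6  0.4 -0.1] 11.2
60 [0.2 2.3 1.2] 11.6
75 [0.1 0.4 0.5] 11.9
90 [ 0.5 -0.3 -0.4] 12.2
105 [-0.4 -0.2 -0.3] 12.6
```

View pics/w3.png

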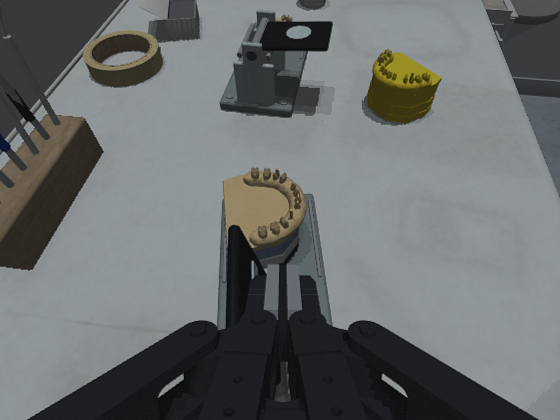

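The flag stands just past upright, at (240,280), and the finger is on its near side. I continue over the top.

```bash
python3 - <<'E'
from h import *
import cv2
for d in (120,135,150,165):
    p,a=arc(d); move_l(p,a,80); o=get_obs(); f=o["wrist_force"]; print(d,np.round(f,1),round(o["t"],1))
    if np.linalg.norm(f)>12: print("STOP"); break
im=get_image("wrist"); cv2.imwrite("pics/w4.png",im[:,:,::-1])
E
```

```text
120 [-0.5 -0.  -0.2] 13.0
135 [ 0.2 -0.4  0.2] 13.3
150 [ 0.9 -0.9 -0.1] 13.7
165 [-1.3  0.4  0.1] 14.0
```

View pics/w4.png

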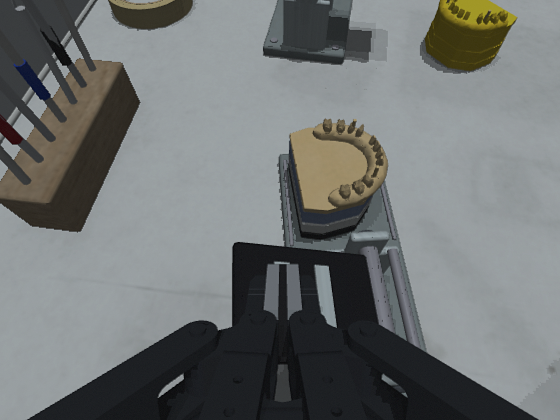

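```bash
python3 - <<'E'
from h import *
import cv2
move_l(W(60,108,52),None,60)
z=106.
def f():
    v=[]
    for _ in range(4): v.append(get_obs()["wrist_force"]); wait(0.02)
    return np.mean(v,0)
while z>78:
    move_l(W(60,z,52),None,40); g=f(); print(z,np.round(g,1),round(get_obs()["tcp_pos"][2],1),round(get_obs()["t"],1))
    if g[2]>3.0 or np.linalg.norm(g)>6: print("contact stop"); break
    z-=2 if z>92 else 1
im=get_image("wrist"); cv2.imwrite("pics/w5.png",im[:,:,::-1])
E
```

```text
106.0 [-0.1  0.1 -0.1] 106.0 14.7
104.0 [ 0.  -0.2  0.3] 103.9 15.0
102.0 [ 0.4 -0.1  0.1] 101.8 15.3
100.0 [-0.5 -0.3  0.2] 99.8 15.6
98.0 [ 0.1 -0.2  0.3] 97.8 15.9
96.0 [0.3 0.1 0.3] 95.8 16.3
94.0 [-0.3  0.2 -0.2] 93.8 16.6
92.0 [-0.1  0.3  0.2] 91.8 16.9
91.0 [-0.4 -0.1  0.4] 90.9 17.2
90.0 [0.7 0.1 0.3] 90.0 17.5
89.0 [0.3 0.4 0.4] 88.9 17.8
88.0 [ 0.5 -0.1  0.5] 87.9 18.2
87.0 [-0.  -0.2  0.5] 86.9 18.5
86.0 [0.5 0.1 0.2] 85.9 18.8
85.0 [0.3 0.2 0. ] 84.9 19.1
84.0 [ 0.2 -0.2  1.6] 84.2 19.4
83.0 [-1.6  0.4  5.3] 84.0 19.7
contact stop
```

View pics/w5.png

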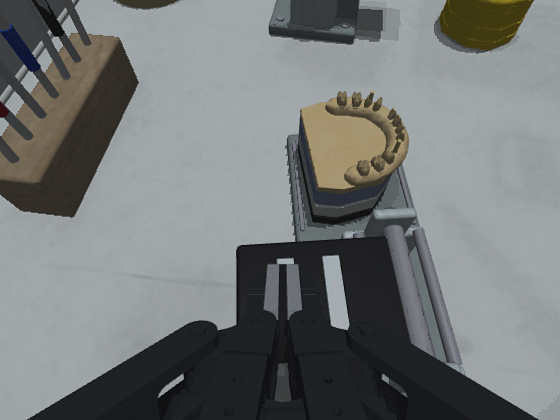

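At z = 84 the force jumps to 5 N with no further travel, so the flag is at its stop. I lift off and check.

```bash
python3 - <<'E'
from h import *
import cv2
move_l(W(60,130,60),None,100); goto(W(20,230,150),att(45,-82))
print(get_obs()["t"],np.round(get_obs()["wrist_force"],1))
c=wcam(); im=get_image("wrist").copy()
for z,col in ((72,(255,0,0)),(78,(0,255,0)),(88,(0,0,255))):
    for y in (27,83):
        u=proj(c,W(80,z,y))[0]; print(z,y,u); cv2.circle(im,tuple(int(round(v)) for v in u),1,col,-1)
cv2.imwrite("pics/w6.png",cv2.resize(im[120:400,100:460,::-1],None,fx=2,fy=2))
t=get_image("top"); cv2.imwrite("pics/t6.png",cv2.resize(t[140:270,140:440,::-1],None,fx=2.6,fy=2.6))
E
```

```text
21.0333 [ 0.1 -0.6 -0.2]
72 27 [215.45713097 204.61512515]
72 83 [213.7320851  258.59482104]
78 27 [214.43487256 201.81926484]
78 83 [212.60333161 256.47888742]
88 27 [212.6594252  196.96344488]
88 83 [210.63671788 252.79232153]
```

View pics/w6.png

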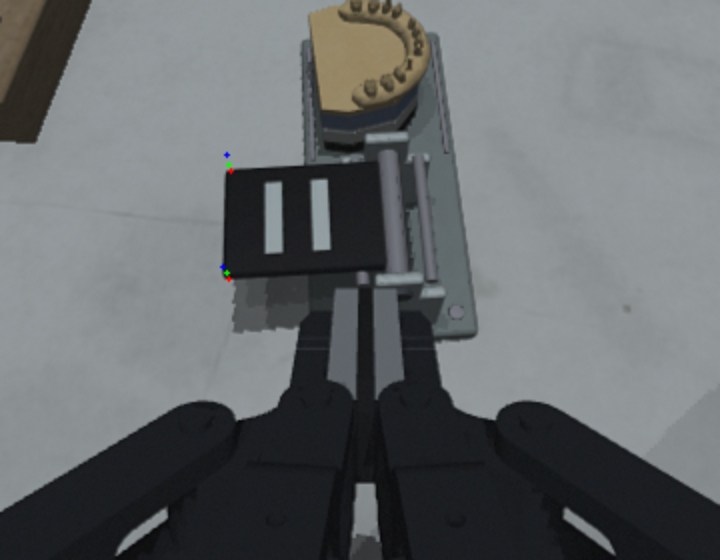

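View pics/t6.png

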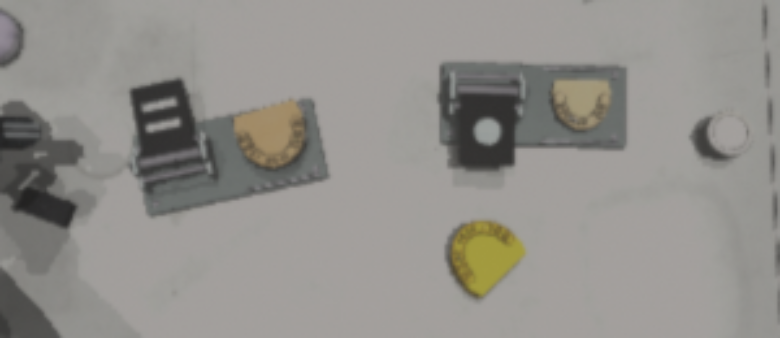

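The flag is flat and shows its two bars. Its edge lines up with the corners projected for a level plate, and everything else is where it was. I hand the job in.

```bash
python3 - <<'E'
from station import *
sign_off(); print(get_obs()["t"])
E
```

```text
the job is handed in; nothing more can be done
the job is handed in; nothing more can be done
```

The layered station's flag now lies flat on the far side, showing its two-bar face, and I handed the job in at about 21 s. With the gripper shut, I reached under the flag from the left and pushed it up and over the pivot. I then pressed it down in 1–2 mm steps until it met its stop, reading about 5 N, and lifted off.

- **Flag:** in the last wrist picture its free-edge corners match a level plate to within about 2–3 px.
- **Rest of the scene:** the top picture shows the stone flag, both models, the pot and the black box looking unmoved. That was checked by eye, not measured.
- **Robot:** the arm was clear, with the wrist force back to its noise level. No check failed or disagreed.

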